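# Hold the feeder's sprung shutter half open

## Task

I want to pour rice through the feeder into the bowl under it: swing the latch on top of the white portion feeder right round until it is clear of the lid, open the lid until it stands upright or beyond, then pull the spring-loaded shutter inside by its tab until half of the drop opening is uncovered. Finish holding it there, half open with the gripper on the tab, because the spring shuts it if you let go; on the way never pull it anywhere near fully open. Leave the bowl and the other things round the feeder where they stand.

Things in the scene. Friction and masses are not known exactly. Their poses are not given: they have to be found in the camera images.
- feeder: White box on four legs, fixed, 170 (x) x 130 (y) mm, rim at z = 140, closed lid's top at 148 mm. Origin on the worktop under its middle; x away from the robot, y left, turned up to 0.3 rad. Walls 8 mm. Inside, a steel deck (top z = 91 mm) has a drop opening, x = -8 to 52, y = -25 to 25 mm, covered by the shutter. Latch at the front (-x), lid hinge along the right side, lid pull on the left.
- latch (a joint): Latch angle, rad, 0 to 1.6. Flat steel bar 14 mm wide, z = 151 to 159 mm, turning about an upright pivot. At 0 it points along the feeder's +x and lies over the lid's front edge, blocking the lid; it grows counter-clockwise seen from above, its end swinging to the left; beyond 1.25 it clears the lid. Light friction: stays where left. Starts between 0 and 0.35.
- latch_pivot (a point): Pivot of the latch, at (-108, 15, 151) mm in the feeder's frame.
- latch_post (a point): Point on the upright round finger post (14 mm thick, standing 32 mm above the bar, z = 159 to 191 mm) near the bar's free end, 58 mm from the pivot; the point is on its axis at z = 179 mm.
- lid (a joint): Lid angle, rad, 0 shut to 1.95 fully open; 1.57 is upright. Wooden lid, 165 x 130 x 8 mm, turning about the feeder's x axis through lid_hinge: the left edge rises and goes over to the right. The hinge is stiff and keeps the lid where it is left; about 2 N at the pull moves it.
- lid_hinge (a point): Point on the lid's hinge line, at (0, -65, 144) mm in the feeder's frame.
- lid_pull (a point): Middle of the lid's pull, a round steel bar 12 mm thick and 80 mm long, parallel to the hinge and 172 mm from it, level with the lid; it stands 42 mm clear off the lid's left-hand edge (bar axis to edge) and has free space under it.
- gate (a joint): Shutter opening, m, 0 shut to 0.060 fully open; 0.030 is half. It slides along the feeder's -x (towards the robot); half open, its far edge lies over the middle of the drop opening, in line with the small ticks on the deck. A spring shuts it: about 3 N at 0, 7 N at half, 11 N fully open.
- tab: Black upright finger tab on the shutter, 12 mm (x) by 26 mm (y), 40 mm high, z = 96 to 136 mm, under the closed lid. Origin at the middle of its foot; at (6, 0, 96) mm in the feeder's frame when shut, and moving towards -x as the shutter opens. Axes as the feeder's.
- tab_top (a point): Middle of the tab's top face, 40 mm above its foot.
- bowl: Bowl on the worktop under the feeder, 137 mm wide, 57 mm high; to be left there. Origin under its middle.
- salt: Salt shaker, 44 mm wide, 90 mm high, left of the feeder; bystander. Origin under its middle.
- tin: Food tin, 75 mm wide, 110 mm high, right of the feeder; bystander. Origin under its middle.
- lemon: Lemon, 71 x 53 x 51 mm, right of the feeder; bystander. Origin at its underside.
- mug: White mug with a handle, 82 mm wide, 94 mm high, at the front left; bystander. Origin under its middle.

How it is judged (in metres and radians):
On the way, in this order (a step that is already met when the one before it is completed fails the run):
1. the latch is swung clear of the lid (value of joint latch above 1.22 rad), for 0.2 s.
2. the lid stands open (value of joint lid above 1.3 rad and value of joint latch above 1.22 rad), for 0.2 s.
3. the shutter is held half open by its tab (value of joint gate between 0.024 and 0.036 m and contact force between the fingers and tab above 2 N and value of joint lid above 1.3 rad), for 0.5 s.
At the end, for the whole second after the job is handed in: The fingers press on the tab with more than 2 N and keep the shutter still at half travel, 30 mm open within 6 mm; the lid stands open by more than 1.3 rad and the latch is swung aside by more than 1.22 rad (all of step 3 and value of joint latch above 1.22 rad and velocity of joint gate between -0.01 and 0.01 m/s); the arm keeps its last pose, push and grip.
It fails at once if the shutter is pulled nearly fully open (over 50 mm of its 60) (value of joint gate above 0.05 m).
It fails at once if the bowl or another bystander is shoved more than 40 mm (distance of any of bowl, salt, tin, lemon, mug from where it was at the start of the episode above 0.04 m).
It fails at once if a bystander is knocked over (angle between any of bowl, salt, tin, mug's own z axis and vertical above 0.7 rad).
It also fails if it takes over 72 s, if anything falls off the work surface, if the arm or the gripper's body presses on something with over 40 N, if the wrist force passes 120 N, or if a joint passes its speed limit or range.

## Robot

A 7-joint arm with a two-finger parallel gripper is mounted at the origin on a cart in front of the work surface, level with it; the furniture and walls round the work are solid. World frame = base frame: x ahead of the robot, y to its left, z up, the work surface at z = 0. Lengths are in mm, angles in degrees, forces in N, time in s.
With the tool pointing down it reaches from about 425 to 825 mm from the base axis. Payload 3.6 kg.
Tool frame: the origin (TCP) lies on the mounting face of the last link; the fingertips stand 173 mm ahead of it and the grasp point (between the pads) lies 155 mm ahead of it; x points along the fingers, y is the direction in which the jaws open and shut, and the axes are right-handed (so a half turn about x gives the same grasp; the last joint's range is limited). The gripper opens to 85 mm and grips with 20 to 120 N. Pads are 22 mm wide; open, the fingers measure 114 mm over their backs; the gripper's body (76 mm by 85 mm) begins 54 mm behind the grasp point. The pads swing forward as they close: fully open they stand 13 mm farther back than shut.
Start: joints at [75.43, 35.231, -0.722, 81.555, 0.464, 63.22, -2.315], TCP at [146.803, -633.186, 404.697] pointing down, gripper open.
Joint ranges: [-178.69, 178.69], [-17.37, 117.87], [-77.05, 75.6], [15.02, 138.74], [-78.02, 258.01], [0.78, 113.62], [-162.83, 162.83]. Speed limits (degrees/s): [159.86, 159.86, 180, 180, 180, 180, 180].

## Interface

Orientations are given as a 3x3 rotation matrix whose columns are the frame's x, y, z axes.
In Python, from bench import * gives the robot as it stands.
- The arm moves only by the tool carry_out, never from a script. Its argument "targets" is one flat list of numbers, 7 for each row, row after row: the shift along the world's x, y, z in cm, then the turn, a rotation vector about the world's x, y, z in degrees, then the closure, from 0 (fully open) to 1 (shut). A call has 1 to 20 rows; each row shifts and turns the commanded pose from where the row before left it; what a row does not reach is not made up. A row lasts 1/8 s, in which the tool goes at most 62.5 mm and 10.7 degrees, less where a joint would pass 70% of its speed; a pose out of reach is approached as far as the arm can. A call is refused whole if a number of a shift passes 6.25 or a number of a turn 10.7, either way. A call with a gripper value outside its range is refused whole. The fingers move at their own pace and stop on an object; "squeeze" is the grip in N (left out, the last holds). Time passes only in rows, so rows that do not move let the fingers close. It gives the time, the measured TCP pose, the force and the opening at its end, in the units of the state.
- observe(): the state, without advancing time (a new reading comes with each control period).
- grab_frame(name): name is "scene" or "top" or "wrist"; returns the picture (384x512x3 uint8, blue, green, red); there is no depth.
- camera_params(name): a dict with "camera_matrix" (3x3 intrinsics, pixels), "rvec" (rotation vector, rad) and "tvec" (3), from world to camera coordinates, as OpenCV has them. Camera axes: x right, y down, z forward; pixel columns grow to the right and rows downward; lengths in mm; the calibration is good to about 2 mm. The wrist camera is an equidistant fisheye: a pixel r from the principal point sees the ray r / f radians off the axis. A picture is of the moment at which its call begins: read the wrist's pose just before it. camera_params takes no time and is no camera call; for the wrist camera it gives the pose at the moment of the call.
- close_job(): hands the job in, once; it reports no verdict.
The state is a dict: "t": time; "joint_pos": joint angles; "joint_vel": joint speeds; "effort": joint torques, N m; "tcp_pos": TCP position; "orientation": TCP orientation; "ft_force": force on the tool from outside, world axes, zero at the start; "wrist_torque": the same for the moment, N m; "opening": finger opening in mm.
Only numpy, scipy, OpenCV 4.12 (cv2) and the standard library are available. Lean on these libraries where they do the work, as an engineer would, in place of code of your own. Each camera call takes 0.05 s, during which the arm holds its last target. There are 200 camera calls.

## Working session

There is one attempt and no reset: what is moved stays moved. The work goes in short steps, Python scripts to look and compute and a tool call to move; the robot and the scene stay as the last step left them, time stands still between calls to the robot, and variables do not carry over. Pictures are saved under pics/ and viewed, about 8 in all and at most 12, crops included, and the job is handed in when it is done.

Besides the shell and the picture viewer there is one more tool, called as a command line: name --argument value ..., lists and objects as JSON in quotes. carry_out: Moves the arm, as the interface text tells. Its arguments: {"type":"object","properties":{"targets":{"type":"array"},"squeeze":{"type":"number"}},"required":["targets"]}

```bash
ls; mkdir -p pics; python3 - <<'E'
from bench import *
import cv2,numpy as np
s=observe();print({k:np.round(v,2).tolist() for k,v in s.items()})
for n in("scene","top"):
    im=grab_frame(n);cv2.imwrite(f"pics/{n}0.png",im)
    p=camera_params(n);R=cv2.Rodrigues(np.array(p["rvec"],float))[0];print(n,np.round(p["camera_matrix"],1).tolist(),np.round(-R.T@np.ravel(p["tvec"]),0),np.round(R,2).tolist())
E
```

```text
pics
{'t': 0.0, 'joint_pos': [75.43, 35.29, -0.72, 81.64, 0.47, 63.22, -2.31], 'joint_vel': [0.09, -0.13, 0.11, 0.04, 0.03, 0.01, 0.02], 'effort': [0.0, -46.92, 0.26, -17.1, 0.01, 0.01, 0.0], 'tcp_pos': [146.73, -632.89, 403.53], 'orientation': [[-0.0, 0.23, -0.97], [0.0, -0.97, -0.23], [-1.0, -0.0, 0.0]], 'ft_force': [0.47, -0.37, 0.41], 'wrist_torque': [-0.01, 0.04, -0.01], 'opening': 85.41}
scene [[355.7, 0.0, 259.4], [0.0, 355.7, 194.5], [0.0, 0.0, 1.0]] [-159.  488.  524.] [[-0.42, -0.91, 0.02], [-0.44, 0.19, -0.88], [0.79, -0.38, -0.48]]
top [[377.8, 0.0, 248.0], [0.0, 377.8, 197.7], [0.0, 0.0, 1.0]] [480. 157. 982.] [[-0.01, -1.0, -0.01], [-1.0, 0.01, -0.04], [0.04, 0.01, -1.0]]
```

View pics/top0.png

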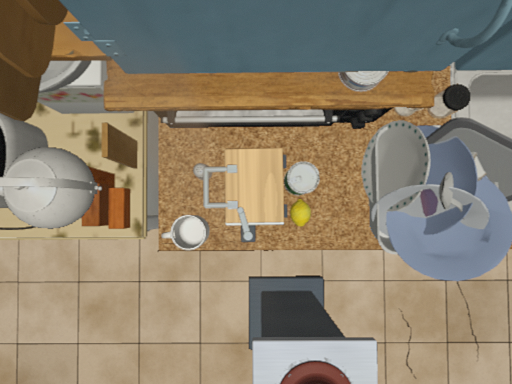

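View pics/scene0.png

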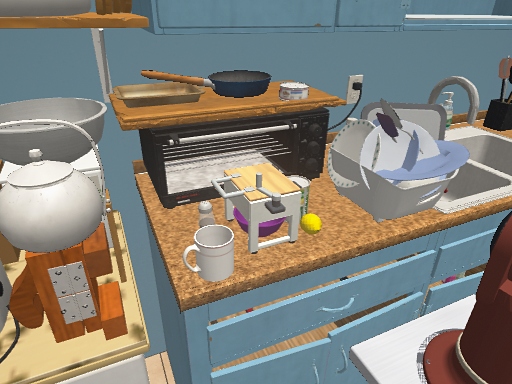

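```bash
python3 - <<'E'
import cv2
im=cv2.imread("pics/top0.png")[140:250,160:330]
a=cv2.resize(im,None,fx=4.5,fy=4.5,interpolation=cv2.INTER_CUBIC)
cv2.imwrite("pics/topc.png",a)
im=cv2.imread("pics/scene0.png")[150:285,175:335]
cv2.imwrite("pics/scenec.png",cv2.resize(im,None,fx=4,fy=4,interpolation=cv2.INTER_CUBIC))
E
```

```text
(no output)
```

View pics/topc.png

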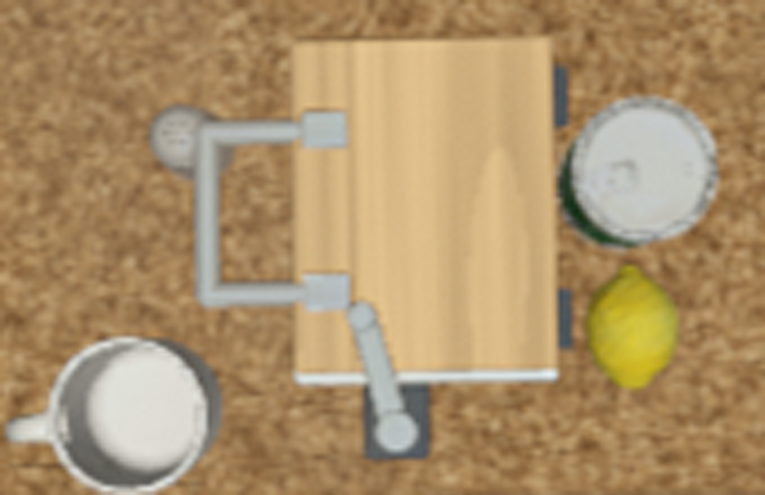

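View pics/scenec.png

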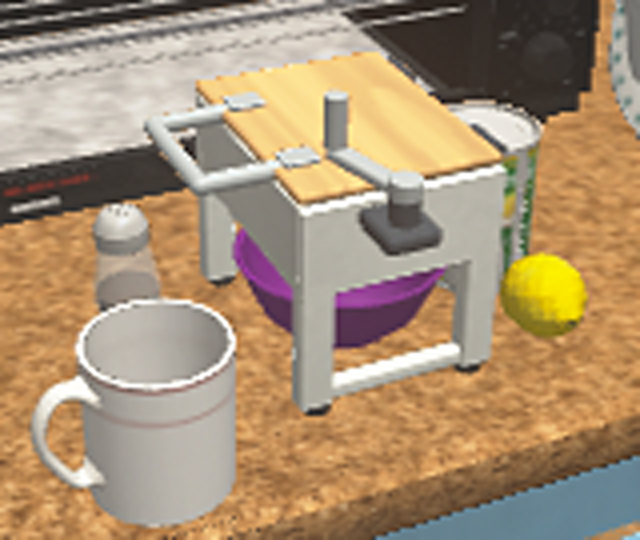

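```bash
cat > h.py <<'E'
from bench import *
import cv2,numpy as np
from scipy.optimize import least_squares
from scipy.spatial.transform import Rotation as Ro
def proj(p,X):
    return cv2.projectPoints(np.array(X,float).reshape(-1,3),np.array(p["rvec"],float),np.array(p["tvec"],float),np.array(p["camera_matrix"],float),None)[0][:,0]
def unproj(p,px,z):
    R=cv2.Rodrigues(np.array(p["rvec"],float))[0];C=-R.T@np.ravel(p["tvec"])
    d=R.T@np.linalg.inv(p["camera_matrix"])@[px[0],px[1],1]
    return C+d*(z-C[2])/d[2]
def F(q,X):
    c,s=np.cos(q[2]),np.sin(q[2]);X=np.array(X,float).reshape(-1,3)
    return np.c_[q[0]+c*X[:,0]-s*X[:,1],q[1]+s*X[:,0]+c*X[:,1],X[:,2]]
E
cat > fit.py <<'E'
from h import *
T=camera_params("top");S=camera_params("scene")
up=lambda p,k,o:(np.array(p,float)+.5)/k-.5+o
L=[[82.5,65,148],[82.5,-65,148],[-82.5,-65,148],[-82.5,65,148]]
tp=up([[294,41],[552,39],[556,371],[296,374],[362,315],[396,432]],4.5,[160,140])
sp=up([[197,86],[365,55],[506,162],[300,203],[336,95]],4,[175,150])
def pts(q): 
    a=q[3];return np.array([-108+58*np.cos(a),15+58*np.sin(a),191])
def res(q):
    t=proj(T,F(q,np.vstack([L,pts(q),[-108,15,163]])))-tp
    s=proj(S,F(q,np.vstack([L,pts(q)])))-sp
    return np.r_[t.ravel(),s.ravel()]
r=least_squares(res,[520,130,0,.2],x_scale=[10,10,.1,.1],loss="soft_l1");q=r.x
print(np.round(q,3));print(np.round(res(q).reshape(-1,2),1).tolist())
print("pull px", np.round((proj(T,F(q,[[40,107,144],[-40,107,144]]))-[160,140])*4.5))
for n,X in dict(pivot=[-108,15,151],post=pts(q),pull=[0,107,144],tab=[6,0,136],hinge=[0,-65,144]).items(): print(n,np.round(F(q,X),1))
for n,px,z in(("tin",(645,170),110),("lemon",(632,328),30),("salt",(180,137),90),("mug",(133,415),94)): print(n,np.round(unproj(T,up(px,4.5,[160,140]),z)))
np.save("q.npy",q)
E
python3 fit.py; python3 - <<'E'
from h import *
T=camera_params("top")
print("shelf front edge",[ (z,np.round(unproj(T,(250,108),z))) for z in(250,300)], "oven front",[np.round(unproj(T,(250,126),z)) for z in (10,100)])
E
```

```text
[5.371e+02 1.532e+02 7.000e-03 2.630e-01]
[[-1.3, 0.4], [-0.0, -0.1], [0.4, 0.7], [-0.9, 0.8], [-0.5, -0.3], [-0.4, -0.3], [-0.4, -1.7], [3.5, -1.8], [0.5, -2.3], [0.3, -1.6], [0.3, -0.9]]
pull px [[203. 129.]
 [205. 290.]]
pivot [[429.  167.5 151. ]]
post [[484.9 182.9 191. ]]
pull [[536.4 260.2 144. ]]
tab [[543.1 153.2 136. ]]
hinge [[537.5  88.2 144. ]]
tin [558.  39. 110.]
lemon [477.  36.  30.]
salt [579. 280.  90.]
mug [434. 305.  94.]
shelf front edge [(250, array([682., 159., 250.])), (300, array([669., 159., 300.]))] oven front [array([702., 160.,  10.]), array([681., 160., 100.])]
```

```bash
python3 - <<'E'
from h import *
T=camera_params("top");S=camera_params("scene")
for px in((450,280),(388,225),(510,225),(440,165)):
    for z in(100,150,200,250,300,350):
        X=unproj(T,px,z);print(px,np.round(X),np.round(proj(S,X)[0]))
E
```

```text
(450, 280) [ 319. -298.  100.] [463. 201.]
(450, 280) [ 329. -272.  150.] [458. 183.]
(450, 280) [ 338. -247.  200.] [453. 164.]
(450, 280) [ 347. -221.  250.] [448. 144.]
(450, 280) [ 356. -195.  300.] [443. 122.]
(450, 280) [ 365. -169.  350.] [437.  99.]
(388, 225) [ 447. -159.  100.] [383. 189.]
(388, 225) [ 449. -141.  150.] [381. 172.]
(388, 225) [ 451. -123.  200.] [378. 154.]
(388, 225) [ 452. -105.  250.] [376. 135.]
(388, 225) [454. -87. 300.] [373. 115.]
(388, 225) [456. -69. 350.] [370.  93.]
(510, 225) [ 445. -440.  100.] [459. 172.]
(510, 225) [ 447. -406.  150.] [455. 157.]
(510, 225) [ 449. -372.  200.] [451. 141.]
(510, 225) [ 451. -338.  250.] [446. 125.]
(510, 225) [ 453. -304.  300.] [441. 107.]
(510, 225) [ 455. -270.  350.] [436.  87.]
(440, 165) [ 586. -282.  100.] [383. 162.]
(440, 165) [ 580. -257.  150.] [381. 148.]
(440, 165) [ 574. -232.  200.] [379. 134.]
(440, 165) [ 568. -207.  250.] [377. 118.]
(440, 165) [ 562. -183.  300.] [374. 101.]
(440, 165) [ 556. -158.  350.] [371.  82.]
```

carry_out --targets '[0,0,5,0,0,0,0,0,0,5,0,0,0,0,2.75,4.2,0,0,0,0,0,2.75,4.2,0,0,0,0,0,2.75,4.2,0,0,0,0,0,2.75,4.2,0,0,0,0,0,2.75,4.2,0,0,0,0,0,2.75,4.2,0,0,0,0,0,2.75,4.2,0,0,0,0,0,2.6,4,0,0,0,0,0,2.6,4,0,0,0,0,0,2.6,4,0,0,0,0,0,2.6,4,0,0,0,0,0,0.7,4.4,0,0,0,0,0,0.7,4.4,0,0,0,0,0,0.7,4.4,0,0,0,0,0,0.7,4.4,0,0,0,0,0,0.7,4.4,0,0,0,0,0,0,0,0,0,0,0,0]'

```text
t: 2.48
tcp_pos: [478.0, 44.9, 504.4]
orientation: [[-0.001, 0.234, -0.972], [0.002, -0.972, -0.234], [-1.0, -0.003, 0.0]]
ft_force: [-0.0, -0.5, -0.5]
opening: 85.4
```

carry_out --targets '[0.2,4.5,0,0,0,0,0,0.2,4.5,0,0,0,0,0,0.2,4.8,0,0,0,0,0,0,0,0,0,0,0,0]'

```text
t: 2.98
tcp_pos: [483.5, 182.1, 504.3]
orientation: [[-0.001, 0.233, -0.973], [0.002, -0.973, -0.233], [-1.0, -0.002, 0.001]]
ft_force: [0.5, -1.1, -0.4]
opening: 85.5
```

```bash
python3 - <<'E'
from h import *
p=camera_params("wrist");im=grab_frame("wrist");cv2.imwrite("pics/w0.png",im)
print(p);print(np.round(observe()["tcp_pos"],1))
T=camera_params("top");cv2.imwrite("pics/t1.png",grab_frame("top"))
E
```

```text
{'camera_matrix': array([[297.31863964,   0.        , 259.23557202],
       [  0.        , 297.31863964, 193.18719889],
       [  0.        ,   0.        ,   1.        ]]), 'rvec': array([-2.25120623,  1.77583023,  0.30035409]), 'tvec': array([ 66.0405226 , 409.0515201 , 641.66609483])}
[484.1 179.5 504.2]
```

View pics/w0.png

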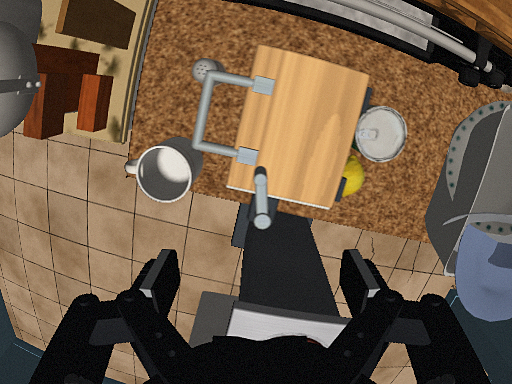

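```bash
cat >> h.py <<'E'
def fproj(p,X):
    R=cv2.Rodrigues(np.array(p["rvec"],float))[0];c=np.array(X,float).reshape(-1,3)@R.T+np.ravel(p["tvec"])
    n=np.linalg.norm(c[:,:2],axis=1);th=np.arctan2(n,c[:,2]);K=p["camera_matrix"]
    return np.c_[K[0,2]+K[0,0]*th*c[:,0]/n,K[1,2]+K[1,1]*th*c[:,1]/n]
E
cat > fit2.py <<'E'
exec(open("fit.py").read().split("r=least")[0])
W=camera_params("wrist")
wp=np.array([[259,44],[369,72],[330,206],[227,187],[260,172],[262,222],[211,76],[195,148]],float)
B=[[37,107,144],[-37,107,144]]
def resw(q): return (fproj(W,F(q,np.vstack([L,pts(q),[-108,15,163],B])))-wp)
def all_(q): return np.r_[res(q),resw(q).ravel()]
for f in(lambda q:resw(q).ravel(),all_):
    q=least_squares(f,[537,153,0,.25],x_scale=[10,10,.1,.1],loss="soft_l1").x
    print(np.round(q,3),np.round(resw(q),1).tolist())
print(np.round(F(q,pts(q)),1),F(q,[-108,15,151]),F(q,[0,107,144]))
np.save("q.npy",q)
E
python3 fit2.py
```

```text
[5.38512e+02 1.47001e+02 1.20000e-02 2.74000e-01] [[-3.6, -1.1], [0.3, 1.3], [2.1, 2.6], [-1.8, -0.3], [0.1, 6.4], [0.9, -1.7], [-2.0, 0.2], [1.8, -7.2]]
[5.38285e+02 1.49069e+02 1.40000e-02 2.64000e-01] [[-5.7, -1.3], [-1.4, 0.9], [0.6, 2.4], [-3.5, -0.4], [-1.4, 6.2], [-0.8, -1.9], [-3.9, 0.2], [0.1, -7.3]]
[[485.9 178.5 191. ]] [[430.0892634  162.58358343 151.        ]] [[536.8145513  256.05931783 144.        ]]
```

carry_out --targets '[0.1,0,-4.1,0,0,0,0,0,0,-4.1,0,0,0,0,0,0,-4.1,0,0,0,0,0,0,-4.1,0,0,0,0,0,0,0,0,0,0,0.65,0,0,0,0,0,0,0.65,0,0,0,0,0,0,0.65,0,0,0,0,0,0,0.65]'

```text
t: 4.08
tcp_pos: [485.6, 178.8, 342.1]
orientation: [[0.003, 0.226, -0.974], [0.001, -0.974, -0.226], [-1.0, -0.0, -0.003]]
ft_force: [0.2, 0.5, -0.1]
opening: 30.1
```

```bash
python3 - <<'E'
from h import *
for i in range(3):
    s=observe();print(np.round(s["tcp_pos"],1),np.round(s["ft_force"],1),s["opening"])
im=np.hstack([cv2.resize(grab_frame("scene")[130:270,180:340],None,fx=2.5,fy=2.5,interpolation=2),cv2.resize(grab_frame("wrist")[60:340,100:420],None,fx=1.25,fy=1.25)])
cv2.imwrite("pics/c1.png",im)
# arc plan
q=[538,150,.013,.264]
pv=F(q,[-108,15,151])[0];print(pv)
for d in(15,25,35,45,55,65,75,85,90): print(d,np.round(pv[:2]+58*np.array([np.cos(np.radians(d+.7)),np.sin(np.radians(d+.7))]),1))
E
```

```text
[485.6 178.8 342.1] [ 0.2  0.5 -0.1] 30.0990206290515
[485.6 178.8 342.1] [ 0.2  0.5 -0.1] 30.0990206290515
[485.6 178.8 342.1] [ 0.2  0.5 -0.1] 30.0990206290515
[429.81413136 163.59477206 151.        ]
15 [485.7 179.3]
25 [482.1 188.7]
35 [476.9 197.4]
45 [470.3 205.1]
55 [462.5 211.5]
65 [453.7 216.5]
75 [444.1 219.8]
85 [434.2 221.4]
90 [429.1 221.6]
```

View pics/c1.png

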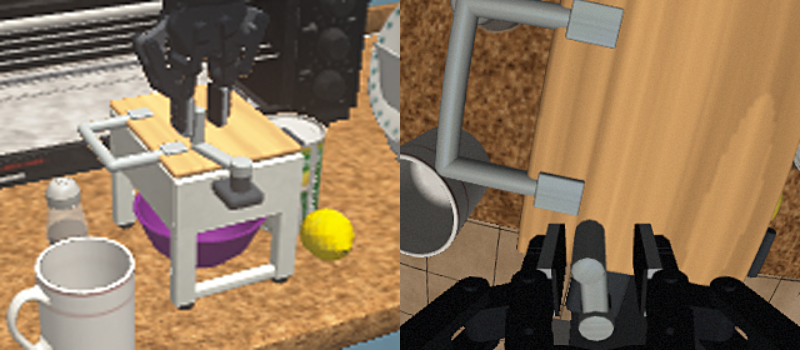

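carry_out --targets '[0,0,0,0,0,0,0.72,0,0,0,0,0,0,0.72,-0.18,0.47,0,0,0,5,0.72,-0.18,0.47,0,0,0,5,0.72,-0.26,0.44,0,0,0,5,0.72,-0.26,0.43,0,0,0,5,0.72,-0.33,0.39,0,0,0,5,0.72,-0.33,0.38,0,0,0,5,0.72,-0.39,0.32,0,0,0,5,0.72,-0.39,0.32,0,0,0,5,0.72,-0.44,0.25,0,0,0,5,0.72,-0.44,0.25,0,0,0,5,0.72,-0.48,0.17,0,0,0,5,0.72,-0.48,0.16,0,0,0,5,0.72,-0.5,0.08,0,0,0,5,0.72,-0.5,0.08,0,0,0,5,0.72,-0.5,0.02,0,0,0,5,0.72,0,0,0,0,0,0,0.72,0,0,0,0,0,0,0.72]'

```text
t: 6.55
tcp_pos: [428.9, 221.0, 340.6]
orientation: [[-0.0, 0.999, -0.036], [-0.0, -0.036, -0.999], [-1.0, -0.0, 0.0]]
ft_force: [-0.1, -1.2, 0.3]
opening: 23.5
```

```bash
python3 - <<'E'
from h import *
s=observe();print(np.round(s["tcp_pos"],1),np.round(s["ft_force"],1),s["opening"],np.round(s["joint_pos"]),np.round(s["orientation"],2).tolist())
cv2.imwrite("pics/c2.png",np.hstack([cv2.resize(grab_frame("scene")[130:270,180:340],None,fx=2.5,fy=2.5,interpolation=2),cv2.resize(grab_frame("wrist")[60:340,100:420],None,fx=1.25,fy=1.25)]))
E
```

```text
[428.9 221.  340.6] [-0.1 -1.2  0.3] 23.465584550727094 [ -2.  31. -41. 112.  27.  47. -60.] [[-0.0, 1.0, -0.04], [-0.0, -0.04, -1.0], [-1.0, -0.0, 0.0]]
```

View pics/c2.png

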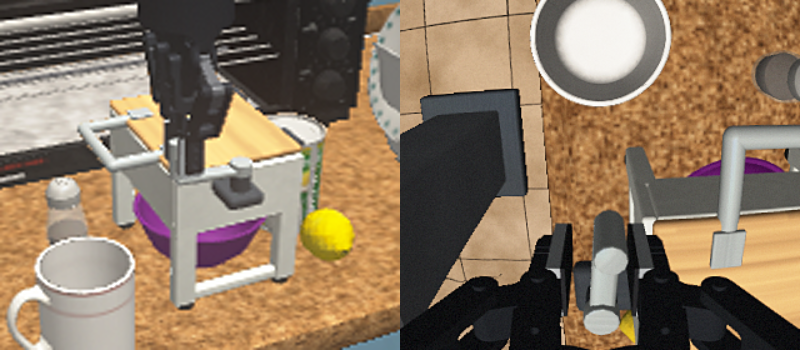

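carry_out --targets '[0,0,0,0,0,0,0.6,0,0,2,0,0,0,0.6,0,0,4,0,0,0,0.6,0,0,4,0,0,0,0.6,1.2,0.39,0,0,0,-9.8,0.6,1.2,0.39,0,0,0,-9.8,0.6,1.2,0.39,0,0,0,-9.8,0.6,1.2,0.39,0,0,0,-9.8,0.6,1.2,0.39,0,0,0,-9.8,0.6,1.2,0.39,0,0,0,-9.8,0.6,1.2,0.39,0,0,0,-9.8,0.6,1.2,0.39,0,0,0,-9.8,0.6,1.2,0.39,0,0,0,-9.8,0.6,0,0,0,0,0,0,0.6,0,0,0,0,0,0,0.6]'

```text
t: 8.52
tcp_pos: [536.2, 256.3, 440.5]
orientation: [[-0.001, 0.0, -1.0], [-0.0, -1.0, -0.0], [-1.0, 0.0, 0.001]]
ft_force: [-0.1, -0.0, -0.2]
opening: 34.1
```

```bash
python3 - <<'E'
from h import *
s=observe();print(np.round(s["tcp_pos"],1),np.round(s["ft_force"],1),s["opening"],np.round(s["joint_pos"]),np.round(s["orientation"],2).tolist())
W=camera_params("wrist");im=grab_frame("wrist")
t=grab_frame("top")
# predicted bar ends & post for q candidates
for q in([538,148,.013,1.48],[538,152,.013,1.48]): print(np.round(fproj(W,F(q,[[40,107,144],[-40,107,144],[82.5,65,148],[-82.5,65,148],[-82.5,-65,148]])),1).tolist())
cv2.imwrite("pics/c3.png",np.hstack([cv2.resize(t[140:250,160:330],(618,400),interpolation=2)[:, :300],cv2.resize(im,None,fx=.977,fy=400/384)]))
cv2.imwrite("pics/w3.png",im)
E
```

```text
[536.2 256.3 440.5] [-0.1 -0.  -0.2] 34.09348564271216 [ -15.   30.  -21.   88.   11.   65. -128.] [[-0.0, 0.0, -1.0], [-0.0, -1.0, -0.0], [-1.0, 0.0, 0.0]]
[[259.9, 142.0], [260.9, 223.2], [307.4, 95.1], [301.8, 261.1], [413.3, 254.1]]
[[255.4, 142.0], [256.8, 223.2], [302.9, 95.0], [298.0, 261.2], [410.3, 254.3]]
```

View pics/w3.png

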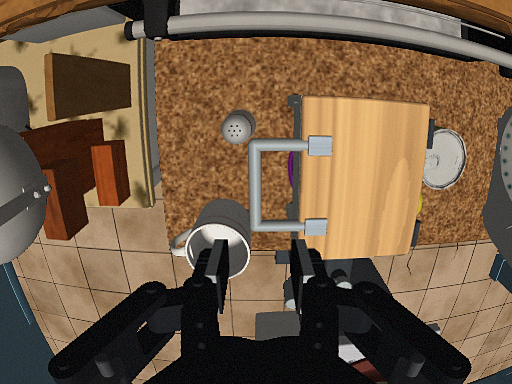

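carry_out --targets '[0,0.25,-4.5,0,0,0,0.6,0,0,-4.5,0,0,0,0.6,0,0,-3,0,0,0,0.6,0,0,-2.3,0,0,0,0.6,0,0,0,0,0,0,0.6,0,0,0,0,0,0,1,0,0,0,0,0,0,1,0,0,0,0,0,0,1,0,0,0,0,0,0,1]' --squeeze 30

```text
t: 9.75
tcp_pos: [536.9, 260.1, 299.0]
orientation: [[0.003, -0.001, -1.0], [0.003, -1.0, 0.001], [-1.0, -0.003, -0.003]]
ft_force: [-0.1, 4.6, 3.0]
opening: 10.8
```

carry_out --targets '[0,-0.07,1.5,0,0,0,1,0,-0.19,1.49,0,0,0,1,0,-0.34,1.46,0,0,0,1,0,-0.44,1.43,0,0,0,1,0,-0.57,1.38,0,0,0,1,0,-0.69,1.34,0,0,0,1,0,-0.81,1.26,0,0,0,1,0,-0.91,1.2,0,0,0,1,0,-1.01,1.1,0,0,0,1,0,-1.11,1.02,0,0,0,1]'

```text
t: 11.0
tcp_pos: [536.8, 200.7, 432.5]
orientation: [[0.006, 0.0, -1.0], [0.01, -1.0, -0.0], [-1.0, -0.01, -0.006]]
ft_force: [2.2, 7.3, 4.8]
opening: 10.7
```

carry_out --targets '[0,-1.18,0.91,0,0,0,1,0,-1.28,0.81,0,0,0,1,0,-1.33,0.68,0,0,0,1,0,-1.39,0.58,0,0,0,1,0,-1.43,0.44,0,0,0,1,0,-1.46,0.34,0,0,0,1,0,-1.49,0.19,0,0,0,1,0,-1.5,0.07,0,0,0,1,0,-1.5,-0.07,0,0,0,1,0,-1.49,-0.19,0,0,0,1,0,0,0,0,0,0,1]'

```text
t: 12.38
tcp_pos: [538.1, 54.0, 468.3]
orientation: [[0.006, -0.006, -1.0], [-0.002, -1.0, 0.006], [-1.0, 0.002, -0.006]]
ft_force: [5.8, -0.5, 4.0]
opening: 10.5
```

carry_out --targets '[0,0,0,0,0,0,0.6,0,0,0,0,0,0,0.6,0,0,2,0,0,0,0.6,0,0,3,0,0,0,0.6,0,0,3,0,0,0,0.6,0,1.1,0,0,0,10,0.6,0,1.1,0,0,0,10,0.6,0,1.1,0,0,0,10,0.6,0,1.1,0,0,0,10,0.6,0,1.1,0,0,0,10,0.6,0,1.1,0,0,0,10,0.6,0,1.1,0,0,0,10,0.6,0,1.1,0,0,0,10,0.6,0,1,0,0,0,10,0.6,0,0,0,0,0,0,0.6,0,0,0,0,0,0,0.6]'

```text
t: 14.38
tcp_pos: [536.7, 154.2, 546.6]
orientation: [[-0.001, 1.0, -0.006], [-0.001, -0.006, -1.0], [-1.0, -0.001, 0.001]]
ft_force: [-0.9, -0.1, -0.1]
opening: 34.5
```

```bash
python3 - <<'E'
from h import *
s=observe();print(np.round(s["tcp_pos"],1),np.round(s["ft_force"],1),s["opening"],np.round(s["joint_pos"]),np.round(s["orientation"],2).tolist())
W=camera_params("wrist");w=grab_frame("wrist");sc=grab_frame("scene")
q=[538,151.5,.013];tt=[[6+a,b,136] for a in(-6,6) for b in(-13,13)]
print("tab W",np.round(fproj(W,F(q,tt))).tolist(),"S",np.round(proj(camera_params("scene"),F(q,tt))).tolist())
print("rim W",np.round(fproj(W,F(q,[[a,b,140] for a in(-85,85) for b in(-65,65)]))).tolist())
cv2.imwrite("pics/c4.png",np.hstack([cv2.resize(sc[90:270,180:340],(400,450),interpolation=2),cv2.resize(w[0:360,100:420],(400,450))]))
cv2.imwrite("pics/w4.png",w)
E
```

```text
[536.7 154.2 546.6] [-0.9 -0.1 -0.1] 34.4811555502481 [  8.  25. -42.  82.  17.  79. -35.] [[-0.0, 1.0, -0.01], [-0.0, -0.01, -1.0], [-1.0, -0.0, 0.0]]
tab W [[261.0, 171.0], [261.0, 151.0], [270.0, 170.0], [270.0, 151.0]] S [[266.0, 181.0], [256.0, 183.0], [264.0, 179.0], [254.0, 181.0]]
rim W [[201.0, 209.0], [193.0, 114.0], [324.0, 207.0], [327.0, 111.0]]
```

View pics/c4.png

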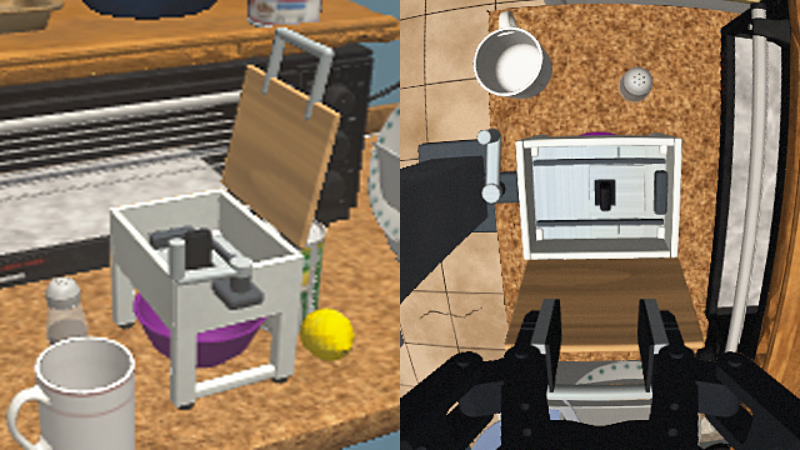

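carry_out --targets '[0.3,-0.1,-5,0,0,0,0.6,0.3,-0.1,-5,0,0,0,0.6,0,0,-5,0,0,0,0.6,0,0,-4,0,0,0,0.6,0,0,-3,0,0,0,0.6,0,0,0,0,0,0,0.6]'

```text
t: 15.22
tcp_pos: [542.2, 151.8, 325.0]
orientation: [[-0.005, 1.0, -0.004], [-0.002, -0.004, -1.0], [-1.0, -0.005, 0.002]]
ft_force: [0.3, -0.5, 0.4]
opening: 34.1
```

```bash
python3 - <<'E'
from h import *
s=observe();print(np.round(s["tcp_pos"],1),np.round(s["ft_force"],1))
W=camera_params("wrist");w=grab_frame("wrist");sc=grab_frame("scene")
q=[538,152,.013];tt=[[6+a,b,136] for a in(-6,6) for b in(-13,13)]
print("tab W",np.round(fproj(W,F(q,tt))).tolist())
cv2.imwrite("pics/c5.png",np.hstack([cv2.resize(sc[90:270,180:340],(400,450),interpolation=2),cv2.resize(w[100:340,150:363],(400,450))]))
E
```

```text
[542.2 151.8 325. ] [ 0.3 -0.5  0.4]
tab W [[255.0, 257.0], [254.0, 219.0], [275.0, 257.0], [275.0, 218.0]]
```

View pics/c5.png

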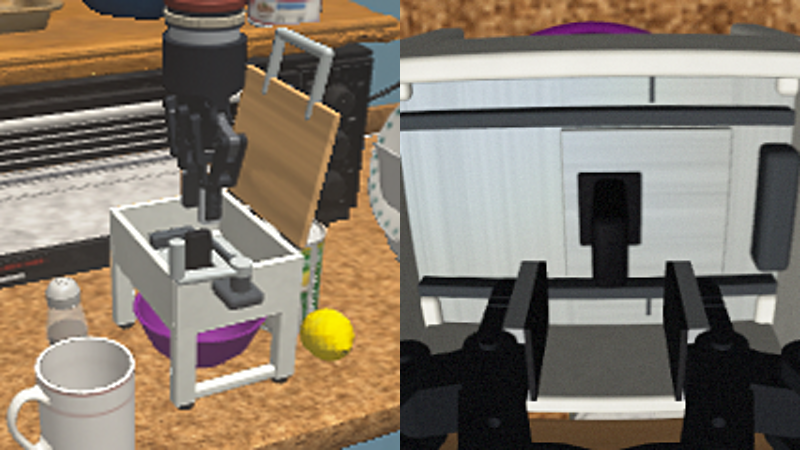

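carry_out --targets '[0,0,-2.4,0,0,0,0.6,0,0,-2.4,0,0,0,0.6,0,0,0,0,0,0,0.6,0,0,0,0,0,0,1,0,0,0,0,0,0,1,0,0,0,0,0,0,1,0,0,0,0,0,0,1]' --squeeze 40

```text
t: 16.2
tcp_pos: [542.2, 153.5, 281.0]
orientation: [[0.001, 1.0, -0.001], [0.0, -0.001, -1.0], [-1.0, 0.001, -0.0]]
ft_force: [-3.6, -0.1, 6.1]
opening: 11.5
```

```bash
python3 - <<'E'
from h import *
s=observe();print(np.round(s["tcp_pos"],2),np.round(s["ft_force"],1),s["opening"])
cv2.imwrite("pics/w6.png",grab_frame("wrist"))
for g in(0,30):
    print(g,np.round(fproj(camera_params("wrist"),F([538,152,.013],[[52-g,a,93] for a in(-25,25)]))).tolist())
E
```

```text
[542.2  153.48 281.02] [-3.6 -0.1  6.1] 11.4682615937594
0 [[334.0, 274.0], [342.0, 202.0]]
30 [[288.0, 276.0], [290.0, 203.0]]
```

carry_out --targets '[0,0,0.2,0,0,0,1,-0.5,0,0,0,0,0,1,-0.5,0,0,0,0,0,1,-0.5,0,0,0,0,0,1,-0.5,0,0,0,0,0,1,-0.4,0,0,0,0,0,1,-0.4,0,0,0,0,0,1,0,0,0,0,0,0,1,0,0,0,0,0,0,1]'

```text
t: 17.38
tcp_pos: [515.9, 152.9, 281.1]
orientation: [[0.004, 1.0, -0.003], [0.002, -0.003, -1.0], [-1.0, 0.004, -0.002]]
ft_force: [6.5, 3.0, -9.3]
opening: 11.3
```

```bash
python3 - <<'E'
from h import *
for i in range(2):
    s=observe();print(np.round(s["tcp_pos"],2),np.round(s["ft_force"],1),s["opening"],np.round(s["joint_vel"],1))
    w=grab_frame("wrist")
cv2.imwrite("pics/w7.png",w);W=camera_params("wrist")
for g in(0,24,30,36):
    print(g,np.round(fproj(W,F([538,152,.013],[[52-g,a,93] for a in(-25,25)]))).tolist())
print("open",np.round(fproj(W,F([538,152,.013],[[a,b,91] for a in(-8,22,52) for b in(-25,25)]))).tolist())
a=cv2.imread("pics/w6.png")[110:310,180:380];b=w[110:310,180:380]
cv2.imwrite("pics/c7.png",np.hstack([cv2.resize(a,(400,400),interpolation=2),cv2.resize(b,(400,400),interpolation=2)]))
E
```

```text
[515.91 152.88 281.15] [ 6.5  3.  -9.3] 11.292409896957642 [ 0.   0.   0.  -0.1 -0.   0.1 -0. ]
[515.93 152.91 281.18] [ 5.6  1.9 -9.3] 11.376614971916997 [-0.  -0.   0.  -0.   0.1  0.   0.1]
0 [[370.0, 271.0], [381.0, 201.0]]
24 [[336.0, 273.0], [344.0, 202.0]]
30 [[327.0, 274.0], [334.0, 202.0]]
36 [[318.0, 274.0], [324.0, 202.0]]
open [[281.0, 274.0], [283.0, 202.0], [327.0, 272.0], [333.0, 201.0], [370.0, 269.0], [380.0, 200.0]]
```

View pics/c7.png

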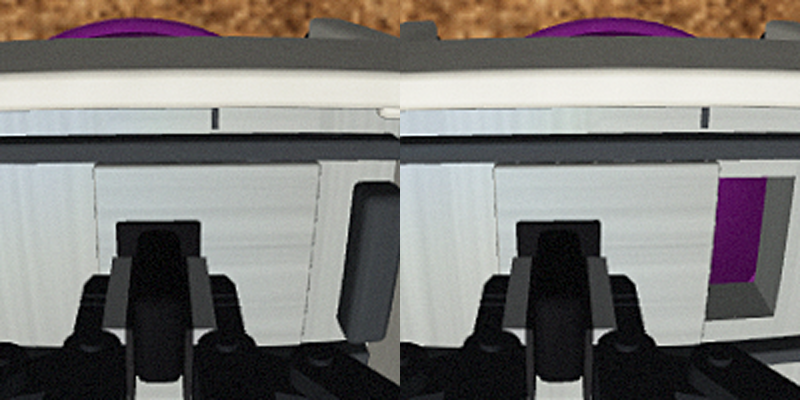

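carry_out --targets '[-0.2,0,-0.1,0,0,0,1,-0.2,0,0,0,0,0,1,0,0,0,0,0,0,1,0,0,0,0,0,0,1,0,0,0,0,0,0,1,0,0,0,0,0,0,1]'

```text
t: 18.23
tcp_pos: [512.6, 152.9, 281.1]
orientation: [[0.006, 1.0, -0.003], [0.002, -0.003, -1.0], [-1.0, 0.006, -0.002]]
ft_force: [5.8, 1.1, -5.1]
opening: 11.6
```

```bash
python3 - <<'E'
from h import *
for i in range(3):
    s=observe();print(np.round(s["tcp_pos"],2),np.round(s["ft_force"],1),s["opening"],np.round(s["joint_vel"],1))
    w=grab_frame("wrist")
cv2.imwrite("pics/w8.png",w);W=camera_params("wrist")
for g in(24,30,36):
    print(g,np.round(fproj(W,F([538,152,.013],[[52-g,a,93] for a in(-25,25)]))).tolist())
b=w[110:310,180:380];sc=grab_frame("scene")[80:280,180:380]
cv2.imwrite("pics/c8.png",np.hstack([cv2.resize(sc,(400,400),interpolation=2),cv2.resize(b,(400,400),interpolation=2)]))
E
```

```text
[512.6  152.87 281.12] [ 5.8  1.1 -5.1] 11.566227095054344 [ 0.   0.  -0.   0.1 -0.1  0.1  0. ]
[512.62 152.87 281.12] [ 6.8  1.9 -4.8] 11.299721548104591 [-0.   0.1 -0.  -0.   0.   0.1  0. ]
[512.6  152.87 281.12] [ 6.8  1.4 -4.3] 11.004497714994065 [ 0.  -0.   0.2  0.1 -0.   0.   0.1]
24 [[341.0, 273.0], [349.0, 201.0]]
30 [[332.0, 274.0], [339.0, 202.0]]
36 [[323.0, 274.0], [329.0, 202.0]]
```

View pics/c8.png

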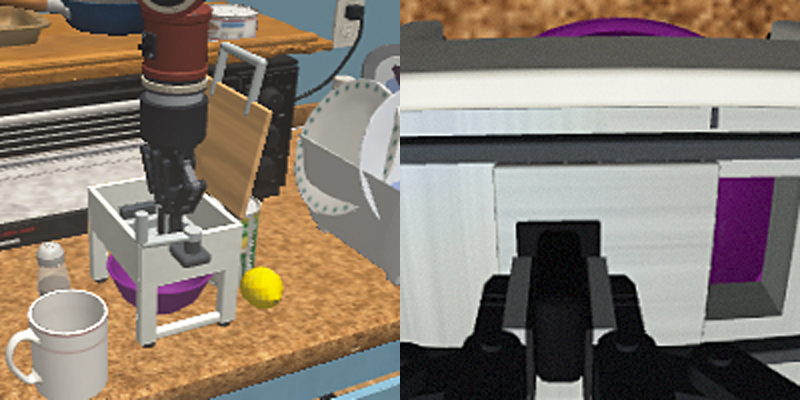

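```bash
python3 -c "
from bench import *
print(close_job());s=observe();print(s['t'],s['tcp_pos'],s['ft_force'],s['opening'])"
```

```text
the job is handed in; nothing more can be done
None
the job is handed in; nothing more can be done
```

The shutter was held about half open by the tab when I handed the job in. The latch was swung clear, to roughly 85–90°, and the lid was open at about 100°. The run took about 18 s of the 72 s allowed.

**Shutter opening:** three last checks put it at 28–30 mm against the 30 mm target:
- The tool had moved 29.6 mm from the shut position.
- The shutter edge in the wrist picture matched the predicted 30 mm line.
- The deck ticks suggested about 28–29 mm, slightly less than the other two, but still within the 6 mm tolerance.

**Grip and force:** the gripper was still on the tab, with a finger opening of about 11 mm. The pull was about 6–7 N, near the expected 7 N at half travel, and joint speeds were about zero. A vertical force of about 4–5 N remained on the tool from gripping the tab slightly off height.

**Surroundings:** in the last picture the mug, salt, tin, lemon and bowl looked where they started. I judged this by eye and did not measure it. No verdict was reported on hand-in, and the state could not be read afterwards.

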